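Release the capsule tray with the service key

TASK

Free the used-capsule tray of the coffee station's low unit with its service key: put the key's blade in the slotted lock on the lid and turn it a quarter turn anticlockwise, then reach through the one small round hole that hides the soft spring catch and push the catch down with the key until the tray springs out. The other two holes look the same but hide stiff plungers that must not be pushed in, so feel your way and back off from anything hard. Finally hang the key upright in its stand again and let go, without disturbing the crockery and other things around.

Things in the scene. Friction and masses are not known exactly. Their poses are not given: they have to be found in the camera images.
- deck (a point): Centre of the lid (top face) of the capsule unit: a low black box with a 4 mm steel lid, 180 mm deep (its x) x 200 mm wide (its y) x 90 mm high, fixed to the worktop. x axis from the unit's front to its back, z up. The lid is 90 mm above the worktop. A wire cup rail 20 mm high runs along the lid's back edge; a small cup stands in the back left corner (+x, +y).
- hole1 (a point): Centre of a round access hole, 17 mm in diameter, through the lid, at the lid's top face; at (0, -70) mm in the deck frame. Under each of the three holes, 26 mm below the lid's top face, is the flat 20 mm square top of a sprung part that can go straight down by at most 10 mm. Under one hole, drawn at random, it is the tray's soft catch; under the other two a stiff plunger.
- hole2 (a point): Second round hole, same as hole1; at (0, -32) mm in the deck frame. The soft catch, wherever it is, starts to move at 3 N and takes 6 to 8 N at 9 mm; it lets the tray go at about 6 mm, if the lock is open: push it 8 to 9 mm.
- hole3 (a point): Third round hole, same as hole1; at (0, +6) mm in the deck frame. The stiff plungers, under the two other holes, do not move below 21 N, then 3 N more for each mm; they must not be pushed in.
- lock_slot (a point): Centre of the top of the slotted quarter-turn lock on the lid, at (-30, +60) mm in the deck frame, 9 mm above the lid: a round grey head 34 mm in diameter with a straight slot across its full width, 5.2 mm wide and 7 mm deep. The point's x axis runs along the slot and turns with the lock, its z axis points up.
- lock (a joint): Angle of the slotted lock in rad: 0 = locked, slot along the unit's x; it turns anticlockwise seen from above up to a stop at 1.57 = open, slot along the unit's y. It starts at 0 to 0.2 and is stiff (0.07 N m). The key's blade has about 0.22 rad of play in the slot.
- tray (a joint): How far the tray has come out of the front of the unit (towards the unit's -x), in m: 0 = shut. A spring pushes it out to its stop at 0.055 within half a second once it is free. Its front is flush, without a handle.
- stiff1 (a joint): How far one of the stiff plungers is pushed in, in m (0 = not touched). It does not tell under which hole it is.
- stiff2 (a joint): How far the other stiff plunger is pushed in, in m (0 = not touched).
- key_grip (a point): Centre of the handle of the upright service key: black handle 20 mm (point's x) x 12 mm (y) x 50 mm high; below it a steel collar, 32 mm in diameter, 5 mm thick, its underside 30 mm below this point; then a shaft 8 mm thick, 50 mm long, overlapping a flat blade 12 mm wide (along x) x 2.5 mm thick (y) x 14 mm long. About 90 g. z up along the key.
- key_tip (a point): Centre of the lower end of the key's blade, 92 mm below key_grip and 62 mm below the underside of the collar. Same axes as key_grip.
- stand_hole (a point): Centre of the 20 mm hole in the top plate of the key's stand, at the height of the plate's top face, 81 mm above the worktop. The plate is 70 x 70 mm, open below; the key hangs through the hole with its collar flat on the plate. The stand is fixed.
- cup_mid (a point): Centre of a white espresso cup, 56 mm in diameter, 50 mm high, loose on the unit's lid in its back left corner; to be left alone.
- mug_mid (a point): Centre of a white mug, 80 mm in diameter, 90 mm high, beyond the stand; to be left alone.
- mill1_mid (a point): Centre of a steel mill, 48 mm in diameter, 140 mm high, beyond the stand on the right; to be left alone.
- pod1_mid (a point): Centre of a small aluminium capsule, 36 mm in diameter, 28 mm high, to the right of the stand; to be left alone.
Things that resemble listed ones, but are neither listed nor needed, are in the scene too. What is shaped like the part that bears stand_hole but purple or turquoise is not meant.

How it is judged:
On the way, in this order (a step that is already met when the one before it is completed fails the run):
1. the lock is turned open with the key's blade in its slot, the tray still shut (value of joint lock above 1.25 rad and distance between key_tip and lock_slot below 0.015 m and value of joint tray below 0.01 m), for 0.1 s.
2. the tray springs out while the key reaches down through a hole of the lid (value of joint tray above 0.02 m and z of key_tip in the frame of deck below -0.015 m), for 0.05 s.
At the end, for the whole second after the job is handed in: The tray is out by more than 45 mm, the lock is still open (more than 1.2 rad), and the key hangs upright (within 0.1 rad) in its stand: its tip within 10 mm of the hole's axis and at least 57 mm below the plate's top (value of joint tray above 0.045 m and value of joint lock above 1.2 rad and horizontal distance between key_tip and stand_hole below 0.01 m and z of key_tip in the frame of stand_hole below -0.057 m and angle between key_tip's own z axis and vertical below 0.1 rad); the robot touches nothing.
It fails at once if a stiff plunger is pushed in by more than 4 mm (value of joint any of stiff1, stiff2 above 0.004 m).
It fails at once if the cup, mug, mill or capsule is shifted by more than 25 mm (distance of any of cup_mid, mug_mid, mill1_mid, pod1_mid from where it was at the start of the episode above 0.025 m).
It also fails if it takes over 64 s, if anything falls off the work surface, if the arm or the gripper's body presses on something with over 40 N, if the wrist force passes 120 N, or if a joint passes its speed limit or range.

ROBOT

A 6-joint arm with a two-finger parallel gripper is mounted at the origin on the work surface. World frame = base frame: x ahead of the robot, y to its left, z up, the work surface at z = 0. Lengths are in m, angles in rad, forces in N, time in s.
With the tool pointing down it reaches from about 0.35 to 0.875 m from the base axis. Payload 4.2 kg.
Tool frame: the origin (TCP) lies midway between the tips of the shut fingers; the grasp point (between the pads) lies 19 mm behind it; z points along the fingers, y is the line along which they close (so a half turn about z gives the same grasp; the last joint's range is limited). The gripper opens to 85 mm and grips with 20 to 120 N. Pads are 22 mm wide; open, the fingers measure 114 mm over their backs; the gripper's body (76 mm by 85 mm) begins 54 mm behind the grasp point. The pads swing forward as they close: fully open they stand 13 mm farther back than shut.
Start: joints at [-0.885, 0.385, 0.008, 0, -1.194, -0.259], TCP at [0.259, -0.569, 0.231] pointing down, gripper open.
Joint ranges: [-3.14, 3.14], [-1.21, 2.06], [-1.07, 1.41], [-3.16, 2.05], [-2.99, -0.16], [-3.1, 3.1]. Speed limits (rad/s): [2.79, 2.79, 3.14, 3.14, 3.14, 3.14].

INTERFACE

Orientations are given as a 3x3 rotation matrix whose columns are the frame's x, y, z axes.
In Python, from cell import * gives the robot as it stands.
- The arm moves only by the tool jog_arm, never from a script. Its argument "targets" is a list of rows, each a list of 2 entries, a list of its own where there are three numbers: the shift along the tool's x, y, z in mm, then the turn, a rotation vector about the tool's x, y, z in rad. In form: [[[x, y, z], [rx, ry, rz]], ...]. A call has 1 to 12 rows; each row shifts and turns the commanded pose from where the row before left it, along the tool's axes as they then stand; what a row does not reach is not made up. A row lasts 1/12 s, in which the tool goes at most 41.7 mm and 7.16 degrees, less where a joint would pass 70% of its speed; a pose out of reach is approached as far as the arm can. A call with a gripper value outside its range is refused whole. "fingers" is the finger opening in mm, from 0 to 85.4, set as the call begins (left out, the last holds). The fingers move at their own pace and stop on an object; "force" is the grip in N (left out, the last holds). Time passes only in rows, so rows that do not move let the fingers close. It gives the time, the measured TCP pose, the force, the opening and the grip force at its end, in the units of the state.
- get_state(): the state, without advancing time (a new reading comes with each control period).
- snapshot(name): name is "scene" or "top"; returns the picture (400x640x3 uint8, red, green, blue); there is no depth.
- get_calibration(name): a dict with "fx", "fy", "cx", "cy" (pixels), "R" (3x3) and "t" (3): a world point X has camera coordinates R X + t. Camera axes: x right, y down, z forward; pixel columns grow to the right and rows downward; lengths in m; the calibration is good to about 2 mm. A picture is of the moment at which its call begins. get_calibration takes no time and is no camera call.
- job_done(): hands the job in; it is judged then, once.
The state is a dict: "time_s": time; "joint_pos": joint angles; "dq": joint speeds; "effort": joint torques, N m; "position": TCP position; "tcp_rot": TCP orientation; "force": force on the tool from outside, world axes, zero at the start; "wrist_torque": the same for the moment, N m; "grip_width": finger opening in m; "gripper_force": force on a finger pad.
Only numpy, scipy, OpenCV 4.12 (cv2) and the standard library are available. Lean on these libraries where they do the work, as an engineer would, in place of code of your own. Each camera call takes 0.05 s, during which the arm holds its last target. There are 200 camera calls.

## Working session

There is one attempt and no reset: what is moved stays moved. The work goes in short steps, Python scripts to look and compute and a tool call to move; the robot and the scene stay as the last step left them, time stands still between calls to the robot, and variables do not carry over. Pictures are saved under pics/ and viewed, at most 10 in all, crops included, and the job is handed in when it is done.

Besides the shell and the picture viewer there is one more tool, called after ">>>" by a JSON object that holds its "method" and its "body". jog_arm: Moves the arm, as the interface text tells. Its arguments: {"type":"object","properties":{"targets":{"type":"array","items":{"type":"array"}},"fingers":{"type":"number"},"force":{"type":"number"}},"required":["targets"]}

```bash
mkdir -p pics; ls
python3 - <<'E'
from cell import *
import cv2
for n in("scene","top"):
    im=snapshot(n); cv2.imwrite(f"pics/{n}0.png",im[:,:,::-1])
    c=get_calibration(n); print(n,c)
s=get_state(); print(s)
E
```

```text
pics
scene {'fx': 479.6356003679356, 'fy': 479.6356003679356, 'cx': 315.7855919744128, 'cy': 196.84410373267295, 'R': array([[ 0.76033557,  0.64952895, -0.001404  ],
       [ 0.36843605, -0.43306768, -0.82262219],
       [-0.53492495,  0.62495162, -0.56858664]]), 't': array([-0.30269633, -0.14540087,  1.44182131])}
top {'fx': 504.2290850335845, 'fy': 504.2290850335845, 'cx': 315.38232879985173, 'cy': 200.70291079575358, 'R': array([[-0.01177648, -0.99972463, -0.02029725],
       [-0.99630533,  0.01345831, -0.08482082],
       [ 0.08507063,  0.01922337, -0.99618946]]), 't': array([-0.10262482,  0.48289899,  1.33320979])}
{'time_s': 0.1, 'joint_pos': array([-8.85386894e-01,  3.85486999e-01,  6.73636683e-03, -4.26046937e-04,
       -1.19397651e+00, -2.58613648e-01]), 'dq': array([ 9.88441750e-04, -5.64680696e-04,  3.28801835e-03,  4.66600148e-04,
       -3.42247012e-04, -7.84967526e-07]), 'effort': array([-5.19767382e-04, -3.93319488e+01,  1.88927954e+01,  4.19793338e+00,
       -2.58954686e-03,  2.78287260e-06]), 'position': array([ 0.25852565, -0.56844853,  0.23031763]), 'tcp_rot': array([[-9.10361817e-01, -4.13812184e-01, -9.15477841e-04],
       [-4.13813182e-01,  9.10360150e-01,  1.74549597e-03],
       [ 1.11107046e-04,  1.96786968e-03, -9.99998058e-01]]), 'force': array([ 0.73161645, -0.93278789,  0.56511729]), 'wrist_torque': array([-0.05201763, -0.03887036, -0.00316472]), 'gripper_force': 0.0, 'grip_width': 0.08549721999071967}
```

View pics/scene0.png

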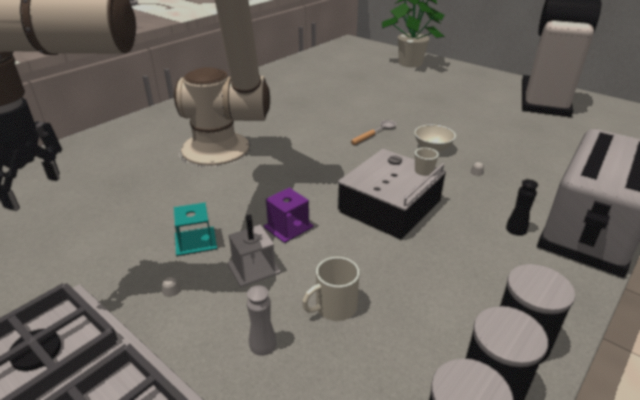

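View pics/top0.png

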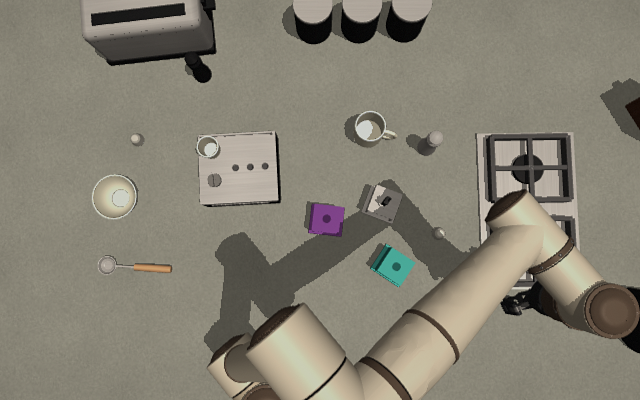

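The scene view shows the unit centred near (392,190), the grey stand with the key at (251,240), and purple and turquoise decoys. In the top view the unit is at (239,168), the lock at (214,181), the holes at (236/250/265,167), and the key at (384,202). Next I'll enlarge these areas.

Run:
```python
import cv2,numpy as np
t=cv2.imread("pics/top0.png"); s=cv2.imread("pics/scene0.png")
z=lambda im,x,y,w,h,k:cv2.resize(im[y:y+h,x:x+w],None,fx=k,fy=k,interpolation=cv2.INTER_CUBIC)
a=z(t,190,122,100,95,4); b=z(t,350,172,100,95,4); c=z(s,335,140,100,55,4); d=z(s,215,205,100,55,4)
cv2.imwrite("pics/c1.png",np.vstack([np.hstack([a,b]),np.hstack([c,d])]))
```

```text
(no output)
```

View pics/c1.png

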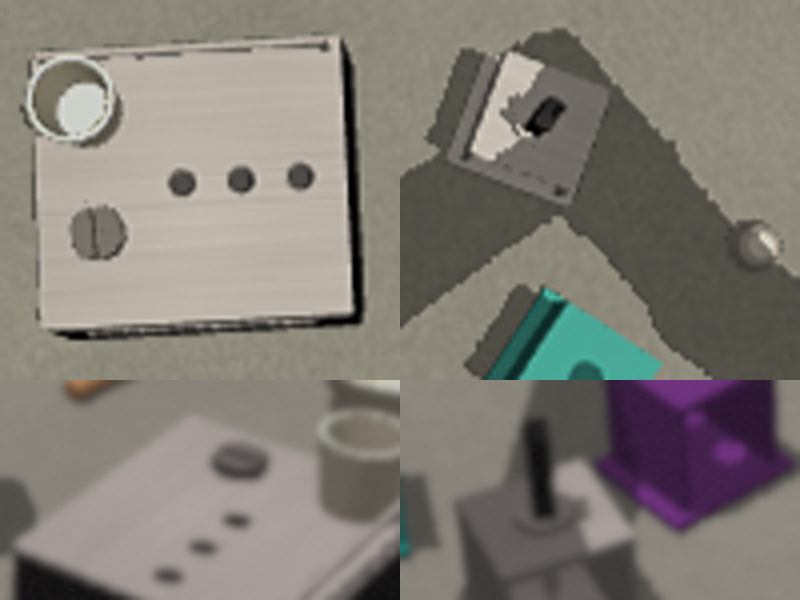

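```bash
cat > h.py <<'E'
import numpy as np,cv2
from scipy.optimize import least_squares
from cell import *
C={n:get_calibration(n) for n in("scene","top")}
def proj(n,X):
    c=C[n];p=np.atleast_2d(X)@c["R"].T+c["t"];return np.c_[c["fx"]*p[:,0]/p[:,2]+c["cx"],c["fy"]*p[:,1]/p[:,2]+c["cy"]]
def back(n,uv,z):
    c=C[n];d=c["R"].T@np.array([(uv[0]-c["cx"])/c["fx"],(uv[1]-c["cy"])/c["fy"],1]);o=-c["R"].T@c["t"];return o+d*(z-o[2])/d[2]
def Rz(a): return np.array([[np.cos(a),-np.sin(a)],[np.sin(a),np.cos(a)]])
def at(p,L):  # p=(x,y,yaw), L Nx3 local
    L=np.atleast_2d(np.array(L,float));return np.c_[L[:,:2]@Rz(p[2]).T+p[:2],L[:,2]]
cr=lambda ox,oy,u,v,k=4:((u+.5)/k-.5+ox,(v+.5)/k-.5+oy)
E
python3 - <<'E'
from h import *
T=lambda u,v:cr(190,122,u,v); S=lambda u,v:cr(335,140,u,v-380)
loc=[(0,.006,.09),(0,-.032,.09),(0,-.07,.09),(-.03,.06,.099),(.09,-.1,.09),(-.09,-.1,.09),(-.09,.1,.09)]
top=[T(182,183),T(241,180),T(300,177),T(98,233),T(342,38),T(355,317),T(42,328)]
sc=[S(237,521),S(203,547),S(168,576),S(240,457)]
def fit(l,obs):
    f=lambda p:np.r_[tuple((proj(n,at(p,l[:len(o)]))-o).ravel() for n,o in obs)]
    r=least_squares(f,[.6,.1,0],loss="soft_l1");return r.x,f(r.x).reshape(-1,2)
for o in([("top",top)],[("scene",sc)],[("top",top),("scene",sc)]):
    x,r=fit(loc,o);print("deck",x.round(4),r.round(1).tolist())
B=lambda u,v:cr(350,172,u-400,v); D=lambda u,v:cr(215,205,u-400,v-380)
for uv in [(507,50),(608,90),(570,203),(467,165),(538,127)]: print("stand",back("top",B(*uv),.081).round(4))
# scene plate corners
for uv in [(457,503),(580,460),(634,538),(503,580),(545,522)]: print("standS",back("scene",D(*uv),.081).round(4))
print("handle top ends",back("top",B(560,100),.136),back("top",B(540,130),.136),"scene",back("scene",D(537,421),.136),back("scene",D(545,516),.088))
E
```

```text
deck [0.5641 0.0882 0.0339] [[0.2, 0.1], [0.3, 0.1], [0.3, 0.2], [-0.2, -0.2], [0.1, -0.2], [-0.4, -0.4], [-0.3, 0.5]]
deck [0.5634 0.0883 0.0394] [[-0.2, -0.1], [0.0, 0.2], [0.0, 0.0], [0.1, -0.2]]
deck [0.5638 0.0881 0.035 ] [[0.3, 0.2], [0.3, 0.2], [0.3, 0.2], [-0.1, -0.1], [0.1, -0.2], [-0.4, -0.4], [-0.3, 0.6], [-0.0, 0.0], [0.1, 0.3], [0.1, 0.1], [0.4, -0.1]]
stand [ 0.5168 -0.2666  0.081 ]
stand [ 0.4902 -0.3304  0.081 ]
stand [ 0.4184 -0.3044  0.081 ]
stand [ 0.4434 -0.2396  0.081 ]
stand [ 0.4671 -0.2853  0.081 ]
standS [ 0.4278 -0.3066  0.081 ]
standS [ 0.4497 -0.2413  0.081 ]
standS [ 0.5156 -0.2678  0.081 ]
standS [ 0.4894 -0.3311  0.081 ]
standS [ 0.4729 -0.2879  0.081 ]
handle top ends [ 0.47916603 -0.2926358   0.136     ] [ 0.46093957 -0.28001282  0.136     ] scene [ 0.46504532 -0.28009709  0.136     ] [ 0.47603114 -0.290172    0.088     ]
```

```bash
cat > keyfit.py <<'E'
from h import *
from scipy.optimize import minimize
ims={n:cv2.imread(f"pics/{n}0.png") for n in C}
win={"top":(374,188,24,24),"scene":(238,208,24,36)}
box=[(sx*.01,sy*.006,z) for sx in(-1,1) for sy in(-1,1) for z in(.086,.136)]
K=16
def mask(n,p):
    x,y,w,h=win[n]; m=np.zeros((h*K,w*K),np.uint8)
    u=((proj(n,at(p,box))+.5-[x,y])*K).astype(np.int32)
    cv2.fillConvexPoly(m,cv2.convexHull(u),1); return cv2.resize(m.astype(np.float32),(w,h),interpolation=cv2.INTER_AREA)
obs={}
for n,(x,y,w,h) in win.items():
    g=ims[n][y:y+h,x:x+w].max(2).astype(float); obs[n]=np.clip((75-g)/50,0,1); print(n,g.min(),obs[n].sum())
f=lambda p,ns=("top","scene"):sum(((mask(n,p)-obs[n])**2).sum() for n in ns)
for ns in(("top","scene"),("top",),("scene",)):
  best=min(((f((.47+dx,-.286+dy,a),ns),.47+dx,-.286+dy,a) for dx in np.arange(-8,9,2)/1e3 for dy in np.arange(-8,9,2)/1e3 for a in np.arange(-1.5,1.6,.15)))
  r=minimize(f,best[1:],args=(ns,),method="Nelder-Mead",options=dict(initial_simplex=[best[1:]]+[np.array(best[1:])+d for d in np.diag([.002,.002,.15])]));print(ns,r.x.round(4),r.fun,{n:round(mask(n,r.x).sum(),1) for n in win})
E
python3 keyfit.py
python3 - <<'E'
from h import *
t=lambda p:at(p,[(0,0,.081)])
top=[cr(350,172,u-400,v) for u,v in[(507,50),(608,90),(570,203),(467,165)]]
sc=[cr(215,205,u-400,v-380) for u,v in[(634,538),(503,580),(457,503),(580,460)]]
l=[(.035,.035,.081),(.035,-.035,.081),(-.035,-.035,.081),(-.035,.035,.081)]
f=lambda p:np.r_[(proj("top",at(p,l))-top).ravel(),(proj("scene",at(p,l))-sc).ravel()]
r=least_squares(f,[.47,-.286,-.35],loss="soft_l1");print(r.x.round(4),f(r.x).reshape(-1,2).round(1).tolist())
E
```

```text
top 0.0 41.36
scene 13.0 115.44
('top', 'scene') [ 0.4703 -0.2854 -0.6921] 34.00164929199219 {'top': np.float32(58.9), 'scene': np.float32(163.5)}
('top',) [ 0.4712 -0.2853 -0.7389] 6.807437280273438 {'top': np.float32(57.7), 'scene': np.float32(173.0)}
('scene',) [ 0.4691 -0.2851 -0.6841] 23.801602758789063 {'top': np.float32(59.5), 'scene': np.float32(162.8)}
[ 0.4694 -0.2858 -0.3741] [[-0.2, 0.8], [0.3, 0.4], [0.4, -2.2], [0.3, -2.4], [0.3, -0.6], [-0.1, -0.0], [-0.8, -1.0], [0.3, -0.2]]
```

>>> {"method": "jog_arm", "body": {"targets": [[[-26,14,2.5],[0,0,0]],[[-26,14,2.5],[0,0,0]],[[-26,14,2.5],[0,0,0]],[[-26,14,2.5],[0,0,0]],[[-26,14,2.5],[0,0,0]],[[-26,14,2.5],[0,0,0]],[[-26,14,2.5],[0,0,0]],[[-26,14,2.5],[0,0,0]],[[-26,14,2.5],[0,0,0]],[[-26,14,2.5],[0,0,0]],[[-26,14,2.5],[0,0,0]],[[-26,14,2.5],[0,0,0]]], "fingers": 50, "force": 60}}

```text
time_s: 1.1
position: [0.4736, -0.2854, 0.2008]
tcp_rot: [[-0.91, -0.414, -0.001], [-0.414, 0.91, 0.0], [0.001, 0.001, -1.0]]
force: [0.2, -0.8, 0.7]
grip_width: 0.0497
gripper_force: 0.0
```

>>> {"method": "jog_arm", "body": {"targets": [[[0,0,0],[0,0,0.12]],[[0,0,0],[0,0,0.12]],[[0,0,0],[0,0,0.12]],[[0,0,0],[0,0,0.12]],[[0,0,0],[0,0,0.12]],[[0,0,0],[0,0,0.12]],[[0,0,0],[0,0,0.12]],[[0,0,0],[0,0,0.12]],[[0,0,0],[0,0,0.12]],[[0,0,0],[0,0,0.04]],[[0,0,0],[0,0,0]]]}}

```text
time_s: 2.02
position: [0.4729, -0.2867, 0.2008]
tcp_rot: [[-0.769, 0.64, -0.001], [0.64, 0.769, 0.0], [0.001, -0.0, -1.0]]
force: [0.4, -0.4, 0.1]
grip_width: 0.0499
gripper_force: 0.0
```

```bash
cat >> h.py <<'E'
def go(xyz,yaw=None):
    s=get_state();R=s["tcp_rot"];d=R.T@(np.array(xyz)-s["position"])*1e3
    y=np.arctan2(R[1,0],R[0,0]);print("t",round(s["time_s"],2),"pos",(s["position"]*1e3).round(1),"yaw",round(y,3),"z",R[:,2].round(4),"q",s["joint_pos"].round(2),"F",s["force"].round(1),"T",s["wrist_torque"].round(2),"w",round(s["grip_width"]*1e3,1),"g",round(s["gripper_force"],1))
    print("shift",d.round(1),"level rotvec",np.cross([0,0,1],R.T@[0,0,-1]).round(4),end=" ")
    if yaw is not None: print("turn_z",round(-((yaw-y+np.pi)%(2*np.pi)-np.pi),3))
E
python3 -c "
from h import *
go((.4703,-.2855,.099),2.45)"
```

```text
t 2.02 pos [ 472.9 -286.7  200.8] yaw 2.448 z [-9.e-04  5.e-04 -1.e+00] q [-0.25  0.29 -0.22 -0.   -1.07 -2.01] F [ 0.4 -0.4  0.1] T [-0.02  0.03 -0.05] w 49.9 g 0.0
shift [  2.6  -0.7 101.8] level rotvec [-0.0002 -0.001   0.    ] turn_z -0.002
```

>>> {"method": "jog_arm", "body": {"targets": [[[2.6,-0.7,0],[0,0,0]],[[0,0,20],[0,0,0]],[[0,0,20],[0,0,0]],[[0,0,20],[0,0,0]],[[0,0,20],[0,0,0]],[[0,0,12],[0,0,0]],[[0,0,10],[0,0,0]],[[0,0,0],[0,0,0]]]}}

```text
time_s: 2.68
position: [0.4693, -0.2851, 0.0971]
tcp_rot: [[-0.769, 0.639, -0.004], [0.639, 0.769, 0.002], [0.004, -0.002, -1.0]]
force: [-0.1, -0.2, 0.3]
grip_width: 0.0499
gripper_force: 0.0
```

Run:
```python
from h import *
z=lambda im,x,y,w,h,k:cv2.resize(im[y:y+h,x:x+w,::-1],None,fx=k,fy=k,interpolation=cv2.INTER_CUBIC)
cv2.imwrite("pics/c2.png",np.hstack([z(snapshot("top"),350,170,66,66,6),z(snapshot("scene"),215,200,66,66,6)]))
go((.4703,-.2855,.099),2.45)
```

```text
t 2.78 pos [ 471.  -285.8   99.5] yaw 2.449 z [ 0.e+00 -3.e-04 -1.e+00] q [-0.25  0.39 -0.35  0.   -0.83 -2.01] F [ 0.1 -0.2  1.2] T [-0.04 -0.04  0.01] w 49.8 g 0.0
shift [ 0.7 -0.2  0.5] level rotvec [-0.0002  0.0002  0.    ] turn_z -0.001
```

View pics/c2.png

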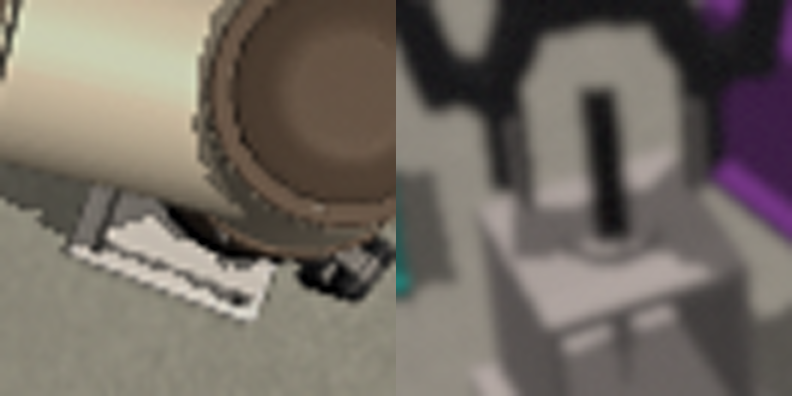

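The scene crop shows the handle at (604,165) standing centred between the open pads. I'll close the fingers.

>>> {"method": "jog_arm", "body": {"targets": [[[0,0,0],[0,0,0]],[[0,0,0],[0,0,0]],[[0,0,0],[0,0,0]],[[0,0,0],[0,0,0]],[[0,0,0],[0,0,0]],[[0,0,0],[0,0,0]]], "fingers": 5, "force": 80}}

```text
time_s: 3.28
position: [0.4712, -0.2859, 0.1003]
tcp_rot: [[-0.769, 0.639, 0.001], [0.639, 0.769, -0.001], [-0.002, 0.0, -1.0]]
force: [-2.4, 1.7, 5.7]
grip_width: 0.0109
gripper_force: 78.3
```

```bash
python3 -c "
from h import *
go((.4703,-.2855,.099),2.45)"
```

```text
t 3.28 pos [ 471.2 -285.9  100.3] yaw 2.449 z [ 1.4e-03 -7.0e-04 -1.0e+00] q [-0.25  0.39 -0.35  0.   -0.83 -2.01] F [-2.4  1.7  5.7] T [0.34 0.22 0.01] w 10.9 g 78.3
shift [ 1.  -0.3  1.3] level rotvec [ 0.0004  0.0015 -0.    ] turn_z -0.001
```

>>> {"method": "jog_arm", "body": {"targets": [[[0,0,-6],[0,0,0]],[[0,0,-12],[0,0,0]],[[0,0,-16],[0,0,0]],[[0,0,-16],[0,0,0]],[[0,0,-16],[0,0,0]],[[0,0,-16],[0,0,0]],[[0,0,-16],[0,0,0]],[[0,0,-12],[0,0,0]],[[0,0,0],[0,0,0]]]}}

```text
time_s: 4.03
position: [0.472, -0.2863, 0.2119]
tcp_rot: [[-0.769, 0.639, 0.005], [0.639, 0.769, -0.002], [-0.005, 0.002, -1.0]]
force: [-0.4, -0.0, -0.7]
grip_width: 0.0111
gripper_force: 77.8
```

```bash
python3 -c "
from h import *
go((.532,.147,.211),3.2)"
```

```text
t 4.03 pos [ 472.  -286.3  211.9] yaw 2.449 z [ 0.0048 -0.0019 -1.    ] q [-0.25  0.27 -0.21  0.   -1.09 -2.01] F [-0.4 -0.  -0.7] T [-0.05 -0.04  0.02] w 11.1 g 77.8
shift [230.6 371.7   0.4] level rotvec [ 0.0016  0.0049 -0.    ] turn_z -0.751
```

>>> {"method": "jog_arm", "body": {"targets": [[[17,27,0],[0,0,0]],[[17,27,0],[0,0,0]],[[17,27,0],[0,0,0]],[[17,27,0],[0,0,0]],[[17,27,0],[0,0,0]],[[17,27,0],[0,0,0]],[[17,27,0],[0,0,0]],[[17,27,0],[0,0,0]],[[17,27,0],[0,0,0]],[[17,27,0],[0,0,0]],[[17,27,0],[0,0,0]],[[17,27,0],[0,0,0]]]}}

```text
time_s: 5.03
position: [0.5201, 0.0953, 0.2081]
tcp_rot: [[-0.769, 0.639, -0.002], [0.639, 0.769, -0.0], [0.001, -0.002, -1.0]]
force: [-0.0, -0.1, -1.3]
grip_width: 0.0108
gripper_force: 78.0
```

>>> {"method": "jog_arm", "body": {"targets": [[[13.3,23.9,0],[0,0,0]],[[13.3,23.9,0],[0,0,0]],[[0,0,0],[0,0,-0.11]],[[0,0,0],[0,0,-0.11]],[[0,0,0],[0,0,-0.11]],[[0,0,0],[0,0,-0.11]],[[0,0,0],[0,0,-0.11]],[[0,0,0],[0,0,-0.11]],[[0,0,0],[0,0,-0.09]],[[0,0,0],[0,0,-0.03]],[[0,0,0],[0,0,0]]]}}

```text
time_s: 5.95
position: [0.5303, 0.1474, 0.208]
tcp_rot: [[-0.996, -0.087, -0.002], [-0.087, 0.996, -0.001], [0.002, -0.001, -1.0]]
force: [-0.6, -0.1, -0.6]
grip_width: 0.011
gripper_force: 78.1
```

Run:
```python
from h import *
z=lambda im,x,y,w,h,k:cv2.resize(im[y:y+h,x:x+w],None,fx=k,fy=k,interpolation=cv2.INTER_CUBIC)
t=cv2.imread("pics/top0.png");n=snapshot("scene")[:,:,::-1];m=snapshot("top")[:,:,::-1]
cv2.imwrite("pics/s1.png",n);cv2.imwrite("pics/t1.png",m)
cv2.imwrite("pics/c3.png",np.hstack([z(t,200,168,28,28,14),z(n,350,100,98,98,4)]))
go((.532,.147,.211),3.2)
# slot darkness: minimum gradient axis via moments of dark pixels in head
g=t[:,:,1].astype(float)
for r in range(172,191): print(r,g[r,204:225].astype(int).tolist())
print(proj("top",at((.564,.0882,.035),[(-.03,.06,.099),(-.013,.06,.099),(-.047,.06,.099)])))
```

```text
t 6.05 pos [530.5 147.4 208.3] yaw -3.056 z [-1.7e-03 -6.0e-04 -1.0e+00] q [ 0.57  0.28 -0.21 -0.   -1.08 -2.05] F [-0.3 -0.6 -0.5] T [-0.05 -0.02 -0.05] w 10.8 g 78.1
shift [-1.5 -0.6 -2.7] level rotvec [-0.0005 -0.0017  0.    ] turn_z 0.027
172 [176, 176, 176, 177, 177, 176, 175, 155, 178, 180, 180, 180, 181, 182, 181, 180, 180, 181, 181, 180, 181]
173 [175, 176, 176, 176, 176, 178, 178, 173, 167, 178, 151, 150, 130, 179, 179, 176, 174, 175, 174, 175, 175]
174 [173, 174, 174, 172, 174, 174, 147, 123, 97, 128, 117, 116, 110, 123, 107, 179, 174, 173, 174, 174, 176]
175 [169, 169, 170, 171, 171, 121, 115, 109, 88, 96, 112, 112, 112, 111, 103, 119, 184, 181, 180, 180, 182]
176 [174, 175, 175, 172, 119, 109, 112, 111, 90, 77, 114, 113, 113, 114, 110, 99, 160, 183, 180, 180, 181]
177 [174, 174, 175, 170, 105, 111, 112, 112, 108, 76, 115, 113, 113, 114, 113, 106, 104, 186, 181, 182, 182]
178 [172, 173, 173, 146, 108, 113, 113, 114, 111, 79, 116, 113, 113, 114, 114, 109, 78, 145, 188, 185, 183]
179 [175, 176, 174, 140, 109, 112, 113, 113, 110, 64, 114, 104, 113, 113, 114, 112, 92, 132, 183
[... 586 characters left out ...]
, 111, 112, 91, 77, 116, 113, 91, 53, 102, 175, 177, 175, 174, 176]
186 [172, 171, 172, 171, 172, 163, 131, 127, 88, 74, 86, 108, 76, 93, 164, 168, 178, 175, 175, 175, 176]
187 [170, 170, 170, 170, 171, 173, 167, 168, 164, 165, 167, 168, 164, 168, 180, 178, 176, 176, 176, 176, 176]
188 [171, 171, 173, 172, 172, 174, 175, 175, 177, 177, 177, 177, 177, 177, 178, 178, 177, 178, 180, 179, 180]
189 [173, 173, 174, 174, 175, 174, 175, 176, 175, 176, 175, 175, 177, 177, 177, 177, 178, 179, 179, 178, 178]
190 [176, 176, 176, 175, 175, 176, 175, 176, 176, 176, 176, 176, 176, 176, 177, 176, 177, 177, 177, 179, 178]
[[213.97114168 179.68255275]
 [213.77409926 173.0629852 ]
 [214.16863217 186.31717337]]
```

View pics/c3.png

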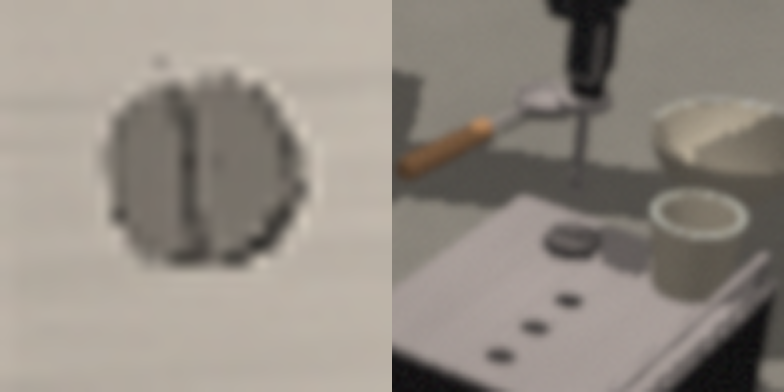

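Run:
```python
from h import *
s=cv2.imread("pics/s1.png")[:,:,1]
for r in range(132,150): print(r,s[r,388:404].tolist())
print(proj("scene",[(.5305,.1474,.1276),(.5305,.1474,.1896-.03)]), back("scene",(395.6,146.5),.1276))
print(proj("scene",at((.564,.0882,.035),[(-.03,.06,.099)])))
```

```text
132 [127, 127, 126, 128, 129, 128, 123, 108, 86, 75, 87, 110, 125, 130, 130, 130]
133 [128, 128, 127, 128, 128, 128, 123, 105, 83, 76, 89, 113, 125, 130, 131, 131]
134 [127, 128, 127, 129, 129, 129, 122, 103, 82, 75, 91, 112, 127, 131, 131, 132]
135 [127, 128, 128, 129, 129, 129, 121, 101, 81, 77, 92, 114, 126, 130, 130, 132]
136 [126, 128, 128, 129, 129, 129, 121, 101, 81, 77, 97, 117, 127, 130, 131, 130]
137 [124, 126, 127, 128, 128, 127, 119, 98, 77, 79, 100, 117, 127, 130, 132, 131]
138 [114, 118, 120, 120, 122, 121, 110, 91, 75, 80, 101, 118, 127, 130, 130, 131]
139 [97, 101, 104, 103, 104, 103, 95, 80, 72, 79, 99, 113, 121, 124, 128, 129]
140 [84, 85, 87, 87, 86, 86, 81, 75, 70, 75, 88, 99, 104, 108, 117, 122]
141 [78, 80, 79, 78, 80, 78, 79, 75, 72, 73, 80, 82, 86, 92, 98, 105]
142 [77, 78, 78, 78, 77, 79, 80, 80, 74, 74, 76, 79, 80, 82, 85, 86]
143 [78, 78, 78, 78, 80, 79, 80, 77, 74, 73, 78, 79, 78, 78, 79, 79]
144 [77, 78, 78, 80, 79, 78, 77, 73, 73, 75, 78, 78, 78, 79, 79, 79]
145 [78, 77, 79, 78, 79, 77, 74, 70, 71, 73, 77, 77, 78, 77, 79, 79]
146 [78, 80, 79, 79, 79, 78, 74, 70, 70, 73, 77, 77, 79, 80, 79, 79]
147 [80, 80, 79, 79, 78, 78, 77, 75, 74, 75, 77, 78, 78, 80, 79, 80]
148 [83, 81, 80, 79, 79, 79, 78, 78, 78, 77, 78, 78, 79, 79, 80, 80]
149 [97, 89, 84, 82, 80, 80, 79, 78, 79, 78, 78, 80, 79, 80, 79, 80]
[[395.70644634 148.47922468]
 [396.94206308 136.83035731]] [0.52480641 0.15578539 0.1276    ]
[[395.05489006 158.81990814]]
```

View pics/t1.png

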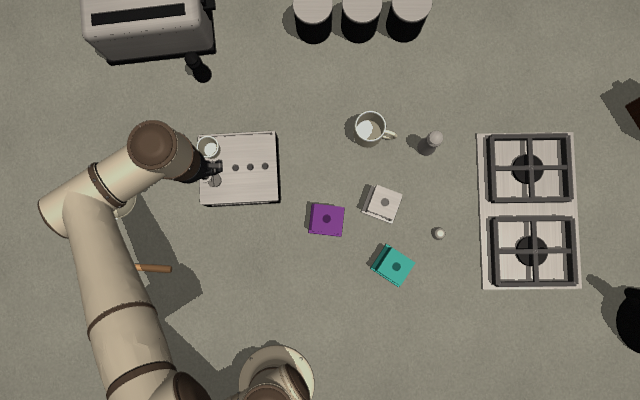

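>>> {"method": "jog_arm", "body": {"targets": [[[-2.5,-0.5,0],[0,0,-0.045]],[[0,0,8],[0,0,0]],[[0,0,8],[0,0,0]],[[0,0,6],[0,0,0]],[[0,0,2],[0,0,0]],[[0,0,0],[0,0,0]],[[0,0,0],[0,0,0]]]}}

```text
time_s: 6.63
position: [0.5335, 0.1473, 0.1851]
tcp_rot: [[-0.991, -0.131, -0.0], [-0.131, 0.991, -0.0], [0.0, -0.0, -1.0]]
force: [-0.1, -0.2, -0.5]
grip_width: 0.011
gripper_force: 78.1
```

Run:
```python
from h import *
s=snapshot("scene")[:,:,::-1];z=lambda im,x,y,w,h,k:cv2.resize(im[y:y+h,x:x+w],None,fx=k,fy=k,interpolation=cv2.INTER_CUBIC)
cv2.imwrite("pics/c4.png",z(s,370,110,60,60,8))
go((.532,.1471,.18),0.13-np.pi)
print(back("top",(385,202),.081))
```

```text
t 6.68 pos [533.7 147.4 185.4] yaw -3.01 z [ 3.e-04 -0.e+00 -1.e+00] q [ 0.56  0.3  -0.24  0.   -1.03 -2.  ] F [ 0.4  0.3 -1.1] T [ 0.01  0.02 -0.06] w 10.4 g 78.1
shift [ 1.7 -0.1  5.4] level rotvec [-0.0001  0.0003  0.    ] turn_z 0.002
[ 0.47058598 -0.28758606  0.081     ]
```

View pics/c4.png

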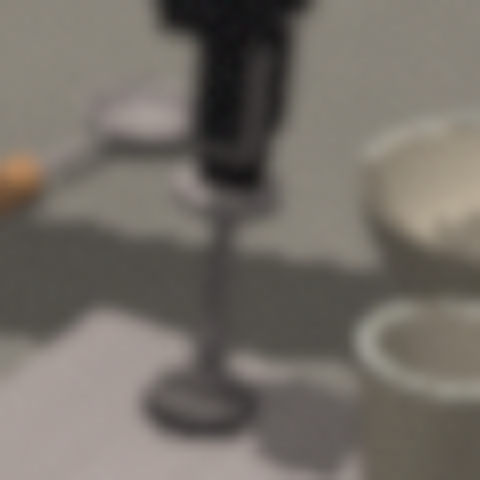

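>>> {"method": "jog_arm", "body": {"targets": [[[0,0,2],[0,0,0]],[[0,0,2],[0,0,0]],[[0,0,1],[0,0,0]],[[0,0,1],[0,0,0]],[[0,0,1],[0,0,0]],[[0,0,0],[0,0,0]],[[0,0,0],[0,0,0]]]}}

```text
time_s: 7.27
position: [0.5335, 0.1473, 0.1783]
tcp_rot: [[-0.991, -0.131, -0.0], [-0.131, 0.991, -0.0], [0.0, -0.0, -1.0]]
force: [-0.1, -0.1, -0.8]
grip_width: 0.0109
gripper_force: 78.1
```

>>> {"method": "jog_arm", "body": {"targets": [[[0,0,1],[0,0,0]],[[0,0,1],[0,0,0]],[[0,0,0],[0,0,0]],[[0,0,0],[0,0,0]]]}}

```text
time_s: 7.6
position: [0.5334, 0.1473, 0.1762]
tcp_rot: [[-0.991, -0.131, -0.0], [-0.131, 0.991, -0.0], [0.0, -0.0, -1.0]]
force: [1.0, 0.5, -1.0]
grip_width: 0.0112
gripper_force: 78.1
```

>>> {"method": "jog_arm", "body": {"targets": [[[0,0,1],[0,0,0]],[[0,0,1],[0,0,0]],[[0,0,0],[0,0,0]],[[0,0,0],[0,0,0]]]}}

```text
time_s: 7.93
position: [0.5335, 0.1473, 0.1742]
tcp_rot: [[-0.991, -0.131, -0.0], [-0.131, 0.991, -0.0], [0.0, -0.0, -1.0]]
force: [-0.3, -0.2, -0.9]
grip_width: 0.0111
gripper_force: 78.1
```

>>> {"method": "jog_arm", "body": {"targets": [[[0,0,0.8],[0,0,0]],[[0,0,0],[0,0,0]],[[0,0,0.7],[0,0,0]],[[0,0,0],[0,0,0]],[[0,0,0],[0,0,0]]]}}

```text
time_s: 8.35
position: [0.5336, 0.1474, 0.1732]
tcp_rot: [[-0.991, -0.132, 0.0], [-0.132, 0.991, 0.0], [-0.0, 0.0, -1.0]]
force: [-1.0, 0.6, 1.5]
grip_width: 0.0112
gripper_force: 78.5
```

>>> {"method": "jog_arm", "body": {"targets": [[[0,0,-0.7],[0,0,-0.06]],[[0,0,0],[0,0,-0.08]],[[0,0,0],[0,0,-0.08]],[[0,0,0],[0,0,-0.08]],[[0,0,0],[0,0,0]]]}}

```text
time_s: 8.77
position: [0.5334, 0.1474, 0.1733]
tcp_rot: [[-0.908, -0.419, -0.0], [-0.419, 0.908, 0.0], [0.0, 0.0, -1.0]]
force: [-0.5, -0.0, -0.3]
grip_width: 0.0106
gripper_force: 78.1
```

```bash
python3 -c "
from h import *
go((.5319,.1471,.173),1.67-np.pi)"
```

```text
t 8.77 pos [533.4 147.4 173.3] yaw -2.709 z [-1.e-04  1.e-04 -1.e+00] q [ 0.56  0.31 -0.25 -0.   -1.   -1.7 ] F [-0.5 -0.  -0.3] T [-0.02  0.06 -0.05] w 10.6 g 78.1
shift [1.5 0.4 0.3] level rotvec [ 0.0001 -0.0001  0.    ] turn_z -1.237
```

>>> {"method": "jog_arm", "body": {"targets": [[[0,0,0],[0,0,-0.1]],[[0,0,0],[0,0,-0.1]],[[0,0,0],[0,0,-0.1]],[[0,0,0],[0,0,-0.1]]]}}

```text
time_s: 9.1
position: [0.5332, 0.1478, 0.1733]
tcp_rot: [[-0.672, -0.74, -0.001], [-0.74, 0.672, 0.001], [-0.0, 0.001, -1.0]]
force: [-1.4, 1.0, 1.3]
grip_width: 0.0115
gripper_force: 78.2
```

Run:
```python
from h import *
s=snapshot("scene")[:,:,::-1];t=snapshot("top")[:,:,::-1];z=lambda im,x,y,w,h,k:cv2.resize(im[y:y+h,x:x+w],None,fx=k,fy=k,interpolation=cv2.INTER_CUBIC)
cv2.imwrite("pics/c5.png",np.hstack([z(s,370,130,50,50,8),z(t,190,150,50,50,8)]))
for i in range(3):go((.5319,.1471,.173),1.67-np.pi)
```

```text
t 9.2 pos [533.1 147.8 173.3] yaw -2.312 z [-6.e-04  8.e-04 -1.e+00] q [ 0.56  0.31 -0.25 -0.   -1.   -1.3 ] F [-1.   1.7 -0.5] T [ 0.75  0.55 -0.08] w 10.8 g 78.1
shift [1.3 0.5 0.3] level rotvec [ 0.001   0.0002 -0.    ] turn_z -0.841
t 9.2 pos [533.1 147.8 173.3] yaw -2.312 z [-6.e-04  8.e-04 -1.e+00] q [ 0.56  0.31 -0.25 -0.   -1.   -1.3 ] F [-1.   1.7 -0.5] T [ 0.75  0.55 -0.08] w 10.8 g 78.1
shift [1.3 0.5 0.3] level rotvec [ 0.001   0.0002 -0.    ] turn_z -0.841
t 9.2 pos [533.1 147.8 173.3] yaw -2.312 z [-6.e-04  8.e-04 -1.e+00] q [ 0.56  0.31 -0.25 -0.   -1.   -1.3 ] F [-1.   1.7 -0.5] T [ 0.75  0.55 -0.08] w 10.8 g 78.1
shift [1.3 0.5 0.3] level rotvec [ 0.001   0.0002 -0.    ] turn_z -0.841
```

View pics/c5.png

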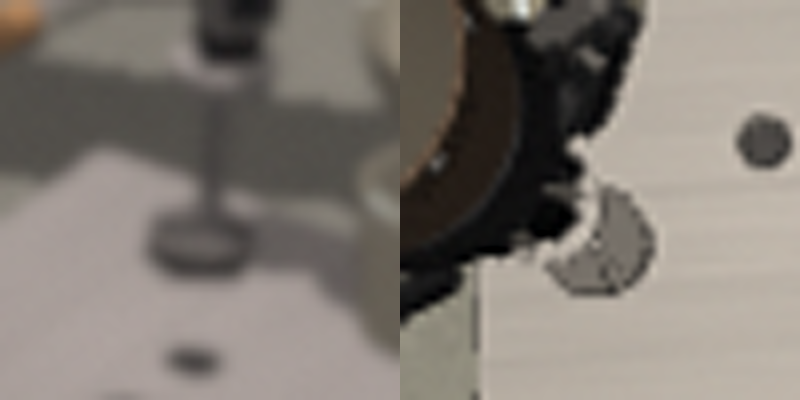

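>>> {"method": "jog_arm", "body": {"targets": [[[0.3,0.3,0],[0,0,-0.1]],[[0.2,0,0],[0,0,-0.1]],[[0,0,0],[0,0,-0.1]],[[0,0,0],[0,0,-0.1]],[[0,0,0],[0,0,-0.1]],[[0,0,0],[0,0,-0.1]],[[0,0,0],[0,0,-0.1]],[[0,0,0],[0,0,-0.07]],[[0,0,0],[0,0,0]],[[0,0,0],[0,0,0]]]}}

```text
time_s: 10.03
position: [0.532, 0.1481, 0.1733]
tcp_rot: [[0.026, -1.0, -0.002], [-1.0, -0.026, 0.002], [-0.002, 0.002, -1.0]]
force: [-4.2, 4.3, 1.0]
grip_width: 0.0107
gripper_force: 78.3
```

Run:
```python
from h import *
t=snapshot("top")[:,:,::-1];z=lambda im,x,y,w,h,k:cv2.resize(im[y:y+h,x:x+w],None,fx=k,fy=k,interpolation=cv2.INTER_CUBIC)
cv2.imwrite("pics/c6.png",z(t,190,150,50,50,8))
go((.5319,.1471,.173),1.67-np.pi)
```

```text
t 10.08 pos [532.  148.2 173.3] yaw -1.545 z [-0.0016  0.0017 -1.    ] q [ 0.56  0.31 -0.26 -0.   -1.   -0.54] F [-4.2  4.   1.1] T [ 1.5   1.3  -0.08] w 10.7 g 78.3
shift [1.  0.1 0.3] level rotvec [ 0.0016  0.0018 -0.    ] turn_z -0.073
```

>>> {"method": "jog_arm", "body": {"targets": [[[-0.5,0.7,0],[0,0,-0.04]],[[0,0,0],[0,0,-0.04]],[[0,0,0],[0,0,-0.02]],[[0,0,0],[0,0,0]],[[0,0,0],[0,0,0]]]}}

```text
time_s: 10.5
position: [0.5317, 0.1481, 0.1733]
tcp_rot: [[0.128, -0.992, -0.001], [-0.992, -0.128, 0.001], [-0.001, 0.001, -1.0]]
force: [-2.8, 4.0, 0.7]
grip_width: 0.0107
gripper_force: 78.2
```

Run:
```python
from h import *
go((.5319,.1471,.173),1.6-np.pi)
```

```text
t 10.5 pos [531.7 148.1 173.3] yaw -1.442 z [-1.e-03  9.e-04 -1.e+00] q [ 0.56  0.31 -0.26 -0.   -1.   -0.44] F [-2.8  4.   0.7] T [ 1.56  1.35 -0.09] w 10.7 g 78.2
shift [ 1.1 -0.1  0.3] level rotvec [ 0.0009  0.001  -0.    ] turn_z 0.099
```

View pics/c6.png

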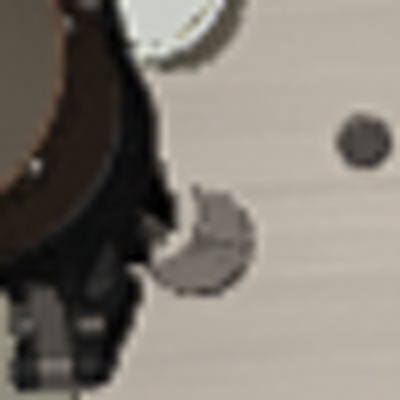

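>>> {"method": "jog_arm", "body": {"targets": [[[0,0,0],[0,0,0.08]],[[0,0,-4],[0,0,0]],[[0,0,-6],[0,0,0]],[[0,0,-10],[0,0,0]],[[0,0,-10],[0,0,0]],[[0,0,0],[0,0,0]]]}}

```text
time_s: 11.0
position: [0.5344, 0.148, 0.2071]
tcp_rot: [[0.052, -0.999, 0.007], [-0.999, -0.052, 0.002], [-0.002, -0.007, -1.0]]
force: [0.6, 0.4, -0.7]
grip_width: 0.011
gripper_force: 78.1
```

Run:
```python
from h import *
go((.564,.0952,.185),1.6-np.pi)
t=snapshot("top");cv2.imwrite("pics/t2.png",t[:,:,::-1])
```

```text
t 11.0 pos [534.4 148.  207.1] yaw -1.519 z [ 0.0066  0.002  -1.    ] q [ 0.56  0.28 -0.21  0.   -1.07 -0.51] F [ 0.6  0.4 -0.7] T [ 0.03 -0.04 -0.04] w 11.0 g 78.1
shift [ 54.3 -26.7  22.2] level rotvec [-0.0066  0.0016  0.    ] turn_z 0.023
```

>>> {"method": "jog_arm", "body": {"targets": [[[13.5,-6.8,0],[0,0,0]],[[13.5,-6.8,0],[0,0,0.02]],[[13.5,-6.8,0],[0,0,0]],[[13.5,-6.8,0],[0,0,0]],[[0,0,6],[0,0,0]],[[0,0,6],[0,0,0]],[[0,0,0],[0,0,0]],[[0,0,0],[0,0,0]],[[0,0,0],[0,0,0]]]}}

```text
time_s: 11.8
position: [0.5614, 0.0953, 0.1915]
tcp_rot: [[0.032, -0.999, -0.0], [-0.999, -0.032, -0.0], [0.0, 0.0, -1.0]]
force: [0.7, 0.7, -0.9]
grip_width: 0.011
gripper_force: 78.1
```

Run:
```python
from h import *
s=snapshot("scene")[:,:,::-1];z=lambda im,x,y,w,h,k:cv2.resize(im[y:y+h,x:x+w],None,fx=k,fy=k,interpolation=cv2.INTER_CUBIC)
cv2.imwrite("pics/c7.png",z(s,345,120,80,75,8)); cv2.imwrite("pics/s2.png",s)
go((.564,.0952,.185),1.6-np.pi)
p=get_state()["position"]-[0,0,.0807]
print(proj("scene",[p,p+[0,0,.04]]),proj("scene",at((.5634,.0883,.0394),[(0,.006,.09),(0,-.032,.09),(0,-.07,.09)])))
g=s[:,:,1].astype(int)
for r in range(146,172,2):print(r,g[r,378:402].tolist())
```

```text
t 11.85 pos [561.6  95.4 191.7] yaw -1.539 z [ 3.e-04  1.e-04 -1.e+00] q [ 0.45  0.32 -0.19  0.   -1.06 -0.42] F [-0.8 -0.1 -0.7] T [ 0.07 -0.04 -0.02] w 11.1 g 78.1
shift [ 0.3 -2.4  6.7] level rotvec [-0.0003  0.0001  0.    ] turn_z 0.003
[[394.21951125 166.86854614]
 [395.7949605  152.10502893]] [[393.73259301 174.79747506]
 [385.39364613 181.56980378]
 [376.68252808 188.64438475]]
146 [80, 79, 80, 80, 80, 80, 82, 81, 81, 81, 81, 81, 79, 81, 84, 87, 87, 89, 93, 95, 93, 90, 87, 90]
148 [81, 83, 90, 99, 107, 108, 105, 97, 92, 86, 85, 83, 82, 80, 81, 77, 74, 71, 69, 73, 75, 80, 81, 84]
150 [97, 114, 132, 143, 151, 151, 150, 145, 139, 131, 122, 113, 103, 96, 89, 82, 73, 67, 68, 73, 78, 79, 82, 80]
152 [142, 152, 156, 158, 159, 156, 157, 156, 155, 155, 153, 150, 147, 142, 134, 120, 95, 75, 70, 76, 82, 83, 82, 81]
154 [158, 159, 159, 158, 156, 158, 156, 156, 156, 156, 156, 155, 153, 151, 146, 130, 103, 79, 80, 100, 117, 120, 114, 106]
156 [159, 158, 158, 157, 156, 156, 158, 157, 156, 151, 141, 132, 125, 121, 113, 100, 83, 72, 77, 92, 116, 134, 142, 144]
158 [158, 157, 157, 156, 157, 157, 157, 157, 151, 133, 113, 103, 100, 95, 88, 80, 72, 70, 69, 68, 77, 91, 103, 119]
160 [158, 158, 157, 158, 157, 158, 159, 157, 148, 126, 97, 79, 71, 66, 65, 69, 74, 73, 68, 65, 64, 62, 67, 90]
162 [158, 159, 160, 159, 159, 159, 160, 158, 153, 140, 118, 95, 74, 63, 62, 73, 75, 71, 64, 56, 55, 53, 62, 83]
164 [159, 161, 160, 160, 159, 160, 159, 160, 160, 159, 154, 141, 125, 108, 92, 83, 75, 71, 67, 63, 66, 72, 81, 91]
166 [159, 160, 159, 160, 161, 161, 162, 162, 161, 161, 160, 160, 159, 152, 136, 111, 90, 86, 89, 91, 93, 94, 96, 96]
168 [159, 160, 161, 163, 162, 163, 162, 163, 162, 163, 163, 164, 162, 160, 150, 141, 138, 138, 133, 125, 113, 104, 99, 97]
170 [162, 162, 163, 164, 164, 163, 163, 164, 164, 164, 164, 164, 162, 160, 160, 160, 162, 160, 155, 140, 125, 110, 101, 98]
```

View pics/c7.png

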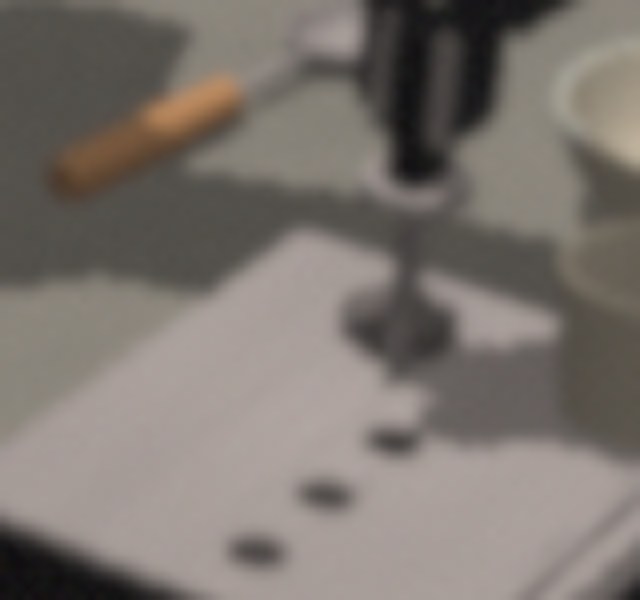

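>>> {"method": "jog_arm", "body": {"targets": [[[0.8,-2.2,0],[0,0,0]],[[0,0,8],[0,0,0]],[[0,0,6],[0,0,0]],[[0,0,3],[0,0,0]],[[0,0,2],[0,0,0]],[[0,0,2],[0,0,0]],[[0,0,1],[0,0,0]],[[0,0,0],[0,0,0]],[[0,0,0],[0,0,0]]]}}

```text
time_s: 12.6
position: [0.564, 0.0941, 0.1696]
tcp_rot: [[0.031, -1.0, 0.0], [-1.0, -0.031, 0.0], [-0.0, -0.0, -1.0]]
force: [-0.3, -0.0, -0.8]
grip_width: 0.0111
gripper_force: 78.1
```

>>> {"method": "jog_arm", "body": {"targets": [[[0,0,2],[0,0,0]],[[0,0,2],[0,0,0]],[[0,0,2],[0,0,0]],[[0,0,2],[0,0,0]],[[0,0,0],[0,0,0]]]}}

```text
time_s: 13.02
position: [0.5635, 0.094, 0.1609]
tcp_rot: [[0.031, -1.0, -0.001], [-1.0, -0.031, -0.0], [0.0, 0.001, -1.0]]
force: [-0.2, -0.8, -0.7]
grip_width: 0.0111
gripper_force: 78.1
```

Through the hole with no contact. Continue down to just above the sprung part.

>>> {"method": "jog_arm", "body": {"targets": [[[0,0,2],[0,0,0]],[[0,0,2],[0,0,0]],[[0,0,2],[0,0,0]],[[0,0,2],[0,0,0]],[[0,0,2],[0,0,0]],[[0,0,2],[0,0,0]],[[0,0,0],[0,0,0]]]}}

```text
time_s: 13.6
position: [0.5636, 0.094, 0.1489]
tcp_rot: [[0.031, -1.0, -0.001], [-1.0, -0.031, -0.0], [0.0, 0.001, -1.0]]
force: [0.8, -1.3, -0.8]
grip_width: 0.011
gripper_force: 78.1
```

>>> {"method": "jog_arm", "body": {"targets": [[[0,0,1.5],[0,0,0]],[[0,0,1.5],[0,0,0]],[[0,0,1],[0,0,0]],[[0,0,0.5],[0,0,0]],[[0,0,0],[0,0,0]]]}}

```text
time_s: 14.02
position: [0.5639, 0.0941, 0.1453]
tcp_rot: [[0.031, -1.0, 0.0], [-1.0, -0.031, -0.0], [0.0, -0.0, -1.0]]
force: [-0.3, 0.0, 0.7]
grip_width: 0.0108
gripper_force: 78.6
```

>>> {"method": "jog_arm", "body": {"targets": [[[0,0,0.7],[0,0,0]],[[0,0,0.6],[0,0,0]],[[0,0,0],[0,0,0]],[[0,0,0],[0,0,0]]]}}

```text
time_s: 14.35
position: [0.5641, 0.0941, 0.1452]
tcp_rot: [[0.031, -1.0, 0.001], [-1.0, -0.031, -0.0], [0.0, -0.001, -1.0]]
force: [-2.3, -0.0, 6.6]
grip_width: 0.0112
gripper_force: 79.5
```

Over 7 N with no movement, so this one is stiff. I'll back out and move on to hole 2.

>>> {"method": "jog_arm", "body": {"targets": [[[0,0,-4],[0,0,0]],[[0,0,-10],[0,0,0]],[[0,0,-10],[0,0,0]],[[0,0,-10],[0,0,0]],[[0,0,-6],[0,0,0]],[[0,0,0],[0,0,0]],[[13,0,0],[0,0,0]],[[13,0,0],[0,0,0]],[[12,0,0],[0,0,0]],[[0,0,0],[0,0,0]],[[0,0,0],[0,0,0]]]}}

```text
time_s: 15.27
position: [0.5648, 0.0548, 0.1833]
tcp_rot: [[0.029, -1.0, -0.001], [-1.0, -0.029, -0.0], [0.0, 0.001, -1.0]]
force: [0.2, -0.2, 0.3]
grip_width: 0.0111
gripper_force: 78.1
```

Run:
```python
from h import *
go((.5651,.0561,.1447),1.6-np.pi)
```

```text
t 15.27 pos [564.8  54.8 183.3] yaw -1.542 z [-8.e-04 -2.e-04 -1.e+00] q [ 0.38  0.33 -0.21 -0.   -1.04 -0.35] F [ 0.2 -0.2  0.3] T [0.   0.   0.01] w 11.1 g 78.1
shift [-1.3 -0.4 38.6] level rotvec [ 0.0008 -0.0002  0.    ] turn_z -0.0
```

>>> {"method": "jog_arm", "body": {"targets": [[[-0.7,-0.3,0],[0,0,0]],[[0,0,5],[0,0,0]],[[0,0,4],[0,0,0]],[[0,0,2],[0,0,0]],[[0,0,2],[0,0,0]],[[0,0,2],[0,0,0]],[[0,0,0],[0,0,0]]]}}

```text
time_s: 15.85
position: [0.565, 0.0569, 0.1681]
tcp_rot: [[0.031, -1.0, -0.001], [-1.0, -0.031, -0.0], [0.0, 0.001, -1.0]]
force: [0.3, -0.3, -0.8]
grip_width: 0.0112
gripper_force: 78.1
```

>>> {"method": "jog_arm", "body": {"targets": [[[0.7,0,2],[0,0,0]],[[0,0,2],[0,0,0]],[[0,0,2.5],[0,0,0]],[[0,0,2.5],[0,0,0]],[[0,0,2.5],[0,0,0]],[[0,0,2.5],[0,0,0]],[[0,0,2.5],[0,0,0]],[[0,0,2.5],[0,0,0]],[[0,0,1],[0,0,0]],[[0,0,0],[0,0,0]],[[0,0,0],[0,0,0]]]}}

```text
time_s: 16.77
position: [0.5654, 0.0561, 0.1487]
tcp_rot: [[0.031, -1.0, 0.0], [-1.0, -0.031, -0.0], [0.0, -0.0, -1.0]]
force: [-0.1, -0.4, -0.7]
grip_width: 0.0111
gripper_force: 78.1
```

>>> {"method": "jog_arm", "body": {"targets": [[[0,0,1.5],[0,0,0]],[[0,0,1.5],[0,0,0]],[[0,0,0.8],[0,0,0]],[[0,0,0.7],[0,0,0]],[[0,0,0.5],[0,0,0]],[[0,0,0],[0,0,0]],[[0,0,0],[0,0,0]]]}}

```text
time_s: 17.35
position: [0.5656, 0.0562, 0.1452]
tcp_rot: [[0.032, -1.0, 0.001], [-1.0, -0.032, -0.0], [0.0, -0.001, -1.0]]
force: [-2.2, 0.5, 6.4]
grip_width: 0.0111
gripper_force: 79.4
```

Hole 2 is stiff too: 7 N at the same height with no movement. That leaves hole 1.

>>> {"method": "jog_arm", "body": {"targets": [[[0,0,-4],[0,0,0]],[[0,0,-10],[0,0,0]],[[0,0,-10],[0,0,0]],[[0,0,-10],[0,0,0]],[[0,0,-6],[0,0,0]],[[0,0,0],[0,0,0]],[[13,0,0],[0,0,0]],[[13,0,0],[0,0,0]],[[12,0,0],[0,0,0]],[[0,0,0],[0,0,0]],[[0,0,0],[0,0,0]],[[0,0,0],[0,0,0]]]}}

```text
time_s: 18.35
position: [0.5664, 0.0176, 0.1834]
tcp_rot: [[0.03, -1.0, -0.001], [-1.0, -0.03, -0.0], [0.0, 0.001, -1.0]]
force: [-0.3, -0.5, -1.2]
grip_width: 0.0109
gripper_force: 78.1
```

Run:
```python
from h import *
go((.5664,.0181,.1447),1.6-np.pi)
```

```text
t 18.35 pos [566.4  17.6 183.4] yaw -1.541 z [-5.e-04 -1.e-04 -1.e+00] q [ 0.32  0.33 -0.21 -0.   -1.04 -0.29] F [-0.3 -0.5 -1.2] T [ 0.01 -0.01 -0.02] w 10.9 g 78.1
shift [-0.5 -0.  38.7] level rotvec [ 0.0005 -0.0001  0.    ] turn_z 0.001
```

>>> {"method": "jog_arm", "body": {"targets": [[[0,0,5],[0,0,0]],[[0,0,4],[0,0,0]],[[0,0,2],[0,0,0]],[[0,0,2],[0,0,0]],[[0,0,2],[0,0,0]],[[0,0,0],[0,0,0]]]}}

```text
time_s: 18.85
position: [0.5662, 0.0183, 0.1681]
tcp_rot: [[0.031, -1.0, -0.001], [-1.0, -0.031, -0.0], [0.0, 0.001, -1.0]]
force: [-0.8, 0.0, -1.0]
grip_width: 0.0114
gripper_force: 78.1
```

>>> {"method": "jog_arm", "body": {"targets": [[[0,0,2],[0,0,0]],[[0,0,2.5],[0,0,0]],[[0,0,2.5],[0,0,0]],[[0,0,2.5],[0,0,0]],[[0,0,2.5],[0,0,0]],[[0,0,2.5],[0,0,0]],[[0,0,2.5],[0,0,0]],[[0,0,2],[0,0,0]],[[0,0,0],[0,0,0]],[[0,0,0],[0,0,0]]]}}

```text
time_s: 19.68
position: [0.5665, 0.0181, 0.1496]
tcp_rot: [[0.031, -1.0, -0.0], [-1.0, -0.031, -0.0], [0.0, 0.0, -1.0]]
force: [-0.2, -0.2, -0.8]
grip_width: 0.0112
gripper_force: 78.1
```

>>> {"method": "jog_arm", "body": {"targets": [[[0,0,1.5],[0,0,0]],[[0,0,1.5],[0,0,0]],[[0,0,0.8],[0,0,0]],[[0,0,0.7],[0,0,0]],[[0,0,0.5],[0,0,0]],[[0,0,0],[0,0,0]],[[0,0,0],[0,0,0]]]}}

```text
time_s: 20.27
position: [0.5665, 0.0181, 0.1452]
tcp_rot: [[0.031, -1.0, 0.0], [-1.0, -0.031, -0.0], [0.0, -0.0, -1.0]]
force: [-1.3, 0.2, 2.0]
grip_width: 0.0111
gripper_force: 78.7
```

>>> {"method": "jog_arm", "body": {"targets": [[[0,0,0.7],[0,0,0]],[[0,0,0.6],[0,0,0]],[[0,0,0],[0,0,0]],[[0,0,0],[0,0,0]]]}}

```text
time_s: 20.6
position: [0.5666, 0.0181, 0.1436]
tcp_rot: [[0.031, -1.0, 0.0], [-1.0, -0.031, -0.0], [0.0, -0.0, -1.0]]
force: [-0.4, 0.7, 3.6]
grip_width: 0.0109
gripper_force: 78.8
```

It gives at about 4 N, so this is the soft catch. Pushing it down to about 8.5 mm.

>>> {"method": "jog_arm", "body": {"targets": [[[0,0,1.2],[0,0,0]],[[0,0,1.2],[0,0,0]],[[0,0,1.2],[0,0,0]],[[0,0,1.2],[0,0,0]],[[0,0,1.2],[0,0,0]],[[0,0,1.2],[0,0,0]],[[0,0,0.4],[0,0,0]],[[0,0,0],[0,0,0]],[[0,0,0],[0,0,0]],[[0,0,0],[0,0,0]],[[0,0,0],[0,0,0]],[[0,0,0],[0,0,0]]]}}

```text
time_s: 21.6
position: [0.5666, 0.0181, 0.1359]
tcp_rot: [[0.031, -1.0, 0.0], [-1.0, -0.031, 0.0], [-0.0, -0.0, -1.0]]
force: [-1.8, 0.3, 3.9]
grip_width: 0.011
gripper_force: 78.9
```

Run:
```python
from h import *
t=snapshot("top")[:,:,::-1];z=lambda im,x,y,w,h,k:cv2.resize(im[y:y+h,x:x+w],None,fx=k,fy=k,interpolation=cv2.INTER_CUBIC)
cv2.imwrite("pics/c8.png",z(t,170,110,140,130,4))
s0=cv2.imread("pics/t2.png"); print(np.abs(t[208:232,215:270].astype(int)-s0[208:232,215:270]).mean((1,2)).round(0))
go((.5664,.0181,.1367),1.6-np.pi)
```

```text
[ 21.  21.  21.  20.  20.  20.  20.  19.  21.  36.  52.  65.  78.  91.
 105.  86.  62.  27.  13.   3.   2.   2.   2.   2.]
t 21.65 pos [566.6  18.1 135.9] yaw -1.54 z [ 2.e-04  0.e+00 -1.e+00] q [ 0.32  0.37 -0.27  0.   -0.93 -0.29] F [-1.4 -0.3  4.3] T [-0.03  0.42 -0.02] w 11.2 g 78.9
shift [ 0.   0.2 -0.8] level rotvec [-0.0002  0.      0.    ] turn_z 0.002
```

>>> {"method": "jog_arm", "body": {"targets": [[[0,0,-5],[0,0,0]],[[0,0,-10],[0,0,0]],[[0,0,-10],[0,0,0]],[[0,0,-12],[0,0,0]],[[0,0,-12],[0,0,0]],[[0,0,-12],[0,0,0]],[[0,0,-10],[0,0,0]],[[0,0,-4],[0,0,0]],[[0,0,0],[0,0,0]]]}}

```text
time_s: 22.4
position: [0.5669, 0.0183, 0.2121]
tcp_rot: [[0.031, -1.0, 0.002], [-1.0, -0.031, 0.001], [-0.001, -0.002, -1.0]]
force: [0.3, 0.7, -0.3]
grip_width: 0.0113
gripper_force: 78.1
```

Run:
```python
from h import *
t=cv2.imread("pics/t1.png")[:,:,1].astype(float)
w=t[194:211,377:394]; print(w.astype(int)[:, :].tolist())
m=np.clip(140-w,0,70); ys,xs=np.mgrid[194:211,377:394]
r=(np.hypot(xs-385,ys-202)<6); m=m*r; c=((xs*m).sum()/m.sum(),(ys*m).sum()/m.sum()); print(c,back("top",c,.081))
t2=snapshot("top")[:,:,1].astype(int); print(t2[200:230,230].tolist(),t2[200:230,255].tolist())
go((.4708,-.2862,.205),1.6-np.pi)
```

```text
[[183, 185, 185, 185, 183, 185, 184, 185, 186, 187, 189, 189, 189, 188, 187, 185, 185], [184, 183, 183, 183, 185, 184, 182, 183, 184, 184, 185, 186, 186, 188, 187, 188, 186], [184, 186, 184, 181, 181, 184, 186, 188, 185, 183, 183, 184, 184, 184, 185, 187, 187], [183, 182, 184, 184, 185, 185, 186, 186, 177, 188, 186, 185, 183, 183, 183, 183, 184], [185, 183, 183, 183, 182, 163, 130, 115, 115, 149, 176, 187, 187, 185, 185, 183, 183], [186, 186, 184, 184, 173, 120, 106, 102, 103, 111, 116, 161, 183, 184, 185, 186, 184], [185, 186, 187, 185, 129, 105, 107, 107, 108, 106, 103, 126, 187, 183, 181, 182, 183], [186, 184, 184, 173, 113, 108, 109, 108, 109, 109, 104, 92, 174, 183, 182, 183, 180], [188, 186, 186, 169, 102, 105, 109, 109, 109, 109, 106, 97, 170, 184, 183, 183, 181], [189, 188, 189, 182, 113, 105, 107, 108, 109, 109, 106, 90, 173, 186, 182, 183, 182], [188, 187, 190, 190, 152, 102, 106, 108, 108, 105, 105, 133, 190, 189, 187, 186, 185], [185, 184, 187, 189, 183, 141, 106, 102, 101, 112, 146, 181, 188, 188, 189, 188, 187], [186, 186, 186, 184, 186, 181, 164, 163, 166, 182, 185, 18
[... 308 characters left out ...]
7, 188, 188, 188, 188, 188, 187, 185, 183, 184, 183, 184, 187, 189]]
(np.float64(384.6135531135531), np.float64(201.75824175824175)) [ 0.47121828 -0.2866168   0.081     ]
[174, 176, 182, 125, 110, 111, 112, 111, 111, 112, 111, 112, 111, 112, 111, 111, 111, 114, 76, 66, 69, 44, 25, 26, 12, 92, 131, 132, 130, 132] [175, 139, 114, 112, 113, 113, 113, 113, 114, 113, 113, 113, 113, 114, 114, 114, 118, 79, 68, 71, 39, 24, 21, 86, 110, 132, 132, 130, 132, 133]
t 22.45 pos [566.4  18.2 211. ] yaw -1.54 z [ 4.e-04  6.e-04 -1.e+00] q [ 0.32  0.3  -0.17 -0.   -1.1  -0.29] F [-1.2 -0.3 -0.6] T [-0.04  0.04 -0.02] w 11.0 g 78.1
shift [301.4 105.    5.8] level rotvec [-0.0004  0.0006  0.    ] turn_z 0.002
```

The tray is out by about 21 pixel rows (roughly 55 mm). Returning the key to the stand.

>>> {"method": "jog_arm", "body": {"targets": [[[20,7,0],[0,0,0]],[[26,9,0],[0,0,0]],[[26,9,0],[0,0,0]],[[26,9,0],[0,0,0]],[[26,9,0],[0,0,0]],[[26,9,0],[0,0,0]],[[26,9,0],[0,0,0]],[[26,9,0],[0,0,0]],[[26,9,0],[0,0,0]],[[26,9,0],[0,0,0]],[[26,9,0],[0,0,0]],[[20,7,0],[0,0,0]]]}}

```text
time_s: 23.45
position: [0.4705, -0.2863, 0.2097]
tcp_rot: [[0.03, -1.0, -0.002], [-1.0, -0.03, 0.001], [-0.001, 0.002, -1.0]]
force: [-0.2, -0.1, -1.5]
grip_width: 0.0114
gripper_force: 78.1
```

>>> {"method": "jog_arm", "body": {"targets": [[[0,0,0],[0,0,0]],[[0,0,0],[0,0,0]],[[0,0,0],[0,0,0]]]}}

```text
time_s: 23.7
position: [0.4716, -0.2846, 0.21]
tcp_rot: [[0.031, -1.0, -0.001], [-1.0, -0.031, 0.001], [-0.001, 0.001, -1.0]]
force: [-0.1, 0.4, -0.6]
grip_width: 0.011
gripper_force: 78.1
```

Run:
```python
from h import *
go((.471,-.286,.165),1.6-np.pi)
```

```text
t 23.7 pos [ 471.6 -284.6  210. ] yaw -1.54 z [-1.3e-03  8.0e-04 -1.0e+00] q [-0.25  0.28 -0.21 -0.   -1.09  0.28] F [-0.1  0.4 -0.6] T [-0.01 -0.02 -0.04] w 11.0 g 78.1
shift [ 1.5  0.5 45. ] level rotvec [ 0.0013  0.0008 -0.    ] turn_z 0.001
```

>>> {"method": "jog_arm", "body": {"targets": [[[1.5,0.5,8],[0,0,0]],[[0,0,12],[0,0,0]],[[0,0,12],[0,0,0]],[[0,0,10],[0,0,0]],[[0,0,6],[0,0,0]],[[0,0,5],[0,0,0]],[[0,0,4],[0,0,0]],[[0,0,0],[0,0,0]],[[0,0,0],[0,0,0]]]}}

```text
time_s: 24.45
position: [0.4716, -0.2865, 0.1539]
tcp_rot: [[0.031, -1.0, 0.0], [-1.0, -0.031, -0.0], [0.0, -0.0, -1.0]]
force: [0.1, 0.1, -0.3]
grip_width: 0.0109
gripper_force: 78.1
```

>>> {"method": "jog_arm", "body": {"targets": [[[0,0,10],[0,0,0]],[[0,0,12],[0,0,0]],[[0,0,12],[0,0,0]],[[0,0,8],[0,0,0]],[[0,0,5],[0,0,0]],[[0,0,3],[0,0,0]],[[0,0,2],[0,0,0]],[[0,0,0],[0,0,0]],[[0,0,0],[0,0,0]]]}}

```text
time_s: 25.2
position: [0.4717, -0.2866, 0.1022]
tcp_rot: [[0.031, -1.0, 0.001], [-1.0, -0.031, -0.0], [0.0, -0.001, -1.0]]
force: [-0.2, -0.3, -0.7]
grip_width: 0.0112
gripper_force: 78.2
```

>>> {"method": "jog_arm", "body": {"targets": [[[0,0,1],[0,0,0]],[[0,0,0.5],[0,0,0]],[[0,0,0.5],[0,0,0]],[[0,0,0],[0,0,0]],[[0,0,0],[0,0,0]]]}}

```text
time_s: 25.62
position: [0.4716, -0.2865, 0.1003]
tcp_rot: [[0.031, -1.0, 0.001], [-1.0, -0.031, -0.0], [0.0, -0.001, -1.0]]
force: [-1.5, -0.1, 2.8]
grip_width: 0.011
gripper_force: 78.7
```

The collar is on the plate (contact force). Open gently, then rise.

>>> {"method": "jog_arm", "body": {"targets": [[[0,0,0],[0,0,0]],[[0,0,0],[0,0,0]],[[0,0,0],[0,0,0]],[[0,0,0],[0,0,0]],[[0,0,0],[0,0,0]],[[0,0,0],[0,0,0]],[[0,0,0],[0,0,0]],[[0,0,0],[0,0,0]]], "fingers": 50}}

```text
time_s: 26.28
position: [0.4714, -0.2865, 0.0998]
tcp_rot: [[0.031, -1.0, 0.0], [-1.0, -0.031, -0.0], [0.0, -0.0, -1.0]]
force: [-0.0, 0.6, -0.1]
grip_width: 0.05
gripper_force: 0.0
```

>>> {"method": "jog_arm", "body": {"targets": [[[0,0,-10],[0,0,0]],[[0,0,-15],[0,0,0]],[[0,0,-20],[0,0,0]],[[0,0,-20],[0,0,0]],[[0,0,-20],[0,0,0]],[[0,0,-20],[0,0,0]],[[0,0,-20],[0,0,0]],[[0,0,0],[0,0,0]],[[0,0,0],[0,0,0]],[[0,0,0],[0,0,0]]]}}

```text
time_s: 27.12
position: [0.471, -0.2862, 0.2248]
tcp_rot: [[0.031, -1.0, -0.0], [-1.0, -0.031, 0.001], [-0.001, 0.0, -1.0]]
force: [-0.0, -0.6, -0.6]
grip_width: 0.05
gripper_force: 0.0
```

```bash
cp pics/scene0.png pics/bak_scene0.png
python3 - <<'E'
from h import *
go((.471,-.286,.2),1.6-np.pi)
a=snapshot("scene")[:,:,::-1].copy();b=cv2.imread("pics/scene0.png")
cv2.imwrite("pics/s9.png",a)
for n,x,y,w,h in(("key",238,208,24,36),("mill",240,280,40,75),("mug",305,255,60,65),("cup",410,145,32,30),("pod",160,275,20,20)):
    print(n,[np.argwhere(i[y:y+h,x:x+w].max(2)<60).mean(0).round(1) if n=="key" else np.abs(a[y:y+h,x:x+w].astype(int)-b[y:y+h,x:x+w]).mean().round(1) for i in((a,b) if n=="key" else (a,))])
# front view of key handle fit
import re
src=open("keyfit.py").read().replace('f"pics/{n}0.png"','"pics/s9.png"').replace('ns in(("top","scene"),("top",),("scene",))','ns in(("scene",),)');exec(src)
E
```

```text
t 27.12 pos [ 471.  -286.2  224.8] yaw -1.54 z [-2.e-04  5.e-04 -1.e+00] q [-0.25  0.26 -0.18 -0.   -1.12  0.28] F [-0.  -0.6 -0.6] T [-0.02  0.03  0.03] w 50.0 g 0.0
shift [-0.2 -0.  24.8] level rotvec [ 0.0002  0.0005 -0.    ] turn_z 0.002
key [array([19.2, 11.9]), array([18.3, 11.3])]
mill [np.float64(9.5)]
mug [np.float64(8.6)]
cup [np.float64(5.4)]
pod [np.float64(27.7)]
top 13.0 213.14
scene 15.0 163.42000000000002
('scene',) [ 0.4725 -0.2869 -0.8824] 29.771412573242188 {'top': np.float32(55.5), 'scene': np.float32(199.2)}
```

```bash
python3 -c "
from cell import *
print(job_done())"
```

```text
the job is handed in; nothing more can be done
None
```

The job is handed in at about 27 s. The lock was turned open, the soft catch proved to be under hole 1 and the tray sprang out about 55 mm. The key is back in its stand and released; no score was returned.

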